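# Gauge the spare pole grips and sort them

### The arm

A 6-joint arm with a two-finger parallel gripper is mounted at the origin on the work surface. World frame = base frame: x ahead of the robot, y to its left, z up, the work surface at z = 0. Lengths are in m, angles in rad, forces in N, time in s.
With the tool pointing down it reaches from about 0.25 to 0.775 m from the base axis. Payload 8.9 kg.
Tool frame: the origin (TCP) lies midway between the tips of the shut fingers; the grasp point (between the pads) lies 19 mm behind it (ctrl.grasp_offset is the distance from the TCP to the grasp point, in m); z points along the fingers, y is the line along which they close (so a half turn about z gives the same grasp; the last joint's range is limited). The gripper opens to 85 mm and grips with 20 to 120 N. Pads are 22 mm wide; open, the fingers measure 114 mm over their backs; the gripper's body (76 mm by 85 mm) begins 54 mm behind the grasp point. The pads swing forward as they close: fully open they stand 13 mm farther back than shut.
Start: joints at [1.086, 0.291, -0.153, 1.127, 0, 1.431], TCP at [0.178, 0.494, 0.231] pointing down, gripper open.
Joint ranges: [-2.52, 2.52], [-0.91, 1.74], [-1.3, 1.37], [-1.96, 2.02], [-1.52, 1.47], [-3.14, 3.14]. Speed limits (rad/s): [2.22, 2.22, 2.79, 3.14, 3.14, 3.14].

### API

Orientations are given as a unit quaternion [w, x, y, z].
In Python, from station import telemetry, vision, ticket, nets, ctrl gives the robot as it stands. The module is installed in compiled form; this text tells all that it offers.
- The arm moves only by the tool move_arm, never from a script. Its argument "moves" is a list that holds one entry, the list of rows, each a list of 7 numbers: the opening, from 0 (shut) to 1 (fully open), then the shift along the tool's x, y, z in cm, then the turn, a rotation vector about the tool's x, y, z in degrees. A call has 1 to 12 rows; each row shifts and turns the commanded pose from where the row before left it, along the tool's axes as they then stand; what a row does not reach is not made up. A row lasts 1/8 s, in which the tool goes at most 62.5 mm and 10.7 degrees, less where a joint would pass 70% of its speed; a pose out of reach is approached as far as the arm can. A call is refused whole if a number of a shift passes 6.25 or a number of a turn 10.7, either way. A call with a gripper value outside its range is refused whole. The fingers move at their own pace and stop on an object; "grip_force" is the grip in N (left out, the last holds). Time passes only in rows, so rows that do not move let the fingers close. It gives the time, the measured TCP pose, the force, the opening and the grip force at its end, in the units of the state.
- telemetry.read_state(): the state, without advancing time (a new reading comes with each control period).
- vision.capture(name): name is "scene" or "side" or "wrist"; returns a dict with "img" (420x560x3 uint8, blue, green, red), "K" (3x3 intrinsics, pixels), "T" (4x4, takes a point from camera to world coordinates); the wrist camera has in their place "mount" (4x4, takes a point from camera to tool coordinates, whose origin is the TCP and whose axes are the flange's). Camera axes: x right, y up, looking along -z (the intrinsics and any distortion apply to the point x, -y, -z); pixel columns grow to the right and rows downward; lengths in m; the calibration is good to about 2 mm. A picture is of the moment at which its call begins: read the wrist's pose just before it. There is no depth.
- ticket.job_done(): hands the job in; it is judged then, once.
Trained networks look in the newest picture that a camera, given by its name, has taken for a name from the list of things; names that differ only in an ending like _2 or _b are one class to them, and where a whole thing is asked for, a point or a joint stands for the part that bears it (a point fixed in the world has none). Each returns a list of dicts, best first, with "p" (0 to 1); they miss things now and then, are a little off and sometimes report something else, mostly with a low value. They report only what shows in the picture. A call takes as long as a camera call.
- nets.recognise(camera, query): "bbox" ([left, top, right, bottom] in pixels, round what is visible of it).
The state is a dict: "time": time; "joints": joint angles; "joint_vel": joint speeds; "joint_efforts": joint torques, N m; "ee_pos": TCP position; "tool_rot": TCP orientation; "wrist_force": force on the tool from outside, world axes, zero at the start; "wrist_torque": the same for the moment, N m; "opening": finger opening in m; "finger_force": force on a finger pad.
Only numpy, scipy, OpenCV 4.12 (cv2) and the standard library are available. Lean on these libraries where they do the work, as an engineer would, in place of code of your own. Each camera call takes 0.05 s, during which the arm holds its last target. There are 200 camera calls.

### The job

Three blue pole grips that look alike stand on the shelf; find out which fit. One at a time, slide a grip down over the stepped gauge pin as far as it will go and keep pressing down on it firmly for a moment to be sure it is seated, then stand it upright in the open top box of the wooden tier if it went right down to the block, or upright in the grey boot tray if it stopped short, before trying the next. Leave the bottle, the jar, the bottle opener and the carabiner where they are.

Things in the scene. Friction and masses are not known exactly. Their poses are not given: they have to be found in the camera images.
- grip_a: blue ski-pole grip: plain cylinder 44 mm in diameter, 120 mm tall, black closed top, thin black bands, standing mouth down, about 110 g. A blind bore runs up 104 mm from its underside, either 25 mm wide (goes right home on the gauge pin) or 18 mm (stops about 45 mm short); this cannot be seen from outside. Origin: centre of its underside (mouth); z up to the closed top
- grip_b: blue ski-pole grip: plain cylinder 44 mm in diameter, 120 mm tall, black closed top, thin black bands, standing mouth down, about 110 g. A blind bore runs up 104 mm from its underside, either 25 mm wide (goes right home on the gauge pin) or 18 mm (stops about 45 mm short); this cannot be seen from outside. Origin: centre of its underside (mouth); z up to the closed top
- grip_c: blue ski-pole grip: plain cylinder 44 mm in diameter, 120 mm tall, black closed top, thin black bands, standing mouth down, about 110 g. A blind bore runs up 104 mm from its underside, either 25 mm wide (goes right home on the gauge pin) or 18 mm (stops about 45 mm short); this cannot be seen from outside. Origin: centre of its underside (mouth); z up to the closed top
- gauge: fixed: dark wooden block 90 x 90 x 25 mm with an upright round aluminium pin in its centre. From the block's top (z = 25 mm) the pin is 22 mm in diameter up to z = 65 mm, tapers to 12 mm at z = 75 mm, stays 12 mm to z = 112 mm and has a tapered tip at z = 120 mm. Origin: centre of the underside, on the pin's axis; z up
- gauge_seat (a point): foot of the gauge pin, on its axis, at the level of the block's top; a grip that fits comes to rest with its mouth here, one that does not fit stops with its mouth 41 to 46 mm above it
- tier: fixed tier of two stacking wooden boxes, 180 x 180 mm, 130 mm high in all; the upper one is open at the top: inner opening 162 x 162 mm, inner floor 79 mm above the shelf, walls 51 mm high over that floor and 9 mm thick. Origin: centre of the underside, x and y along the sides, z up
- tier_in (a point): centre of the inner floor of the tier's open top box; axes along its sides
- tray: fixed grey silicone boot tray, 240 mm (x) by 220 mm (y), rim 22 mm high and 6 mm thick, floor 6 mm above the shelf. Origin: centre of the underside, z up
- tray_in (a point): centre of the tray's floor; axes along its sides
- bottle: amber glass bottle standing upright, 64 mm in diameter, 190 mm tall; not to be moved. Origin: centre of its underside, z up
- jar: green jar with metal lid standing upright, 68 mm in diameter, 85 mm tall; not to be moved. Origin: centre of its underside, z up
- opener: chrome bottle opener lying flat, about 150 mm long (its x), 36 mm wide at the ring, 8 mm thick; not to be moved. Origin: near its middle on the underside
- carabiner: red plastic carabiner lying flat, about 103 mm long (its x), 52 mm wide, 10 mm thick; not to be moved. Origin: its middle on the underside

How it is judged:
On the way, in this order (a step that is already met when the one before it is completed fails the run):
1. a first grip is on the gauge pin as far as it goes (mouth within 3 mm of the block if it fits; within 50 mm, on the taper, if it does not), upright, and is pressed down with more than 2.5 N (((z of grip_a in the frame of gauge_seat below 0.003 m and horizontal distance between grip_a and gauge_seat below 0.006 m and angle between grip_a's own z axis and vertical below 0.12 rad and contact force between grip_a and gauge above 2.5 N) or (z of grip_b in the frame of gauge_seat below 0.05 m and horizontal distance between grip_b and gauge_seat below 0.006 m and angle between grip_b's own z axis and vertical below 0.12 rad and contact force between grip_b and gauge above 2.5 N) or (z of grip_c in the frame of gauge_seat below 0.003 m and horizontal distance between grip_c and gauge_seat below 0.006 m and angle between grip_c's own z axis and vertical below 0.12 rad and contact force between grip_c and gauge above 2.5 N))), for 0.1 s.
2. a grip stands upright in its right place: top box of the tier if it fits, tray if it stopped short (((x of grip_a in the frame of tier_in between -0.066 and 0.066 m and y of grip_a in the frame of tier_in between -0.066 and 0.066 m and z of grip_a in the frame of tier_in between -0.006 and 0.006 m and angle between grip_a's own z axis and vertical below 0.15 rad) or (x of grip_b in the frame of tray_in between -0.099 and 0.099 m and y of grip_b in the frame of tray_in between -0.089 and 0.089 m and z of grip_b in the frame of tray_in between -0.006 and 0.006 m and angle between grip_b's own z axis and vertical below 0.15 rad) or (x of grip_c in the frame of tier_in between -0.066 and 0.066 m and y of grip_c in the frame of tier_in between -0.066 and 0.066 m and z of grip_c in the frame of tier_in between -0.006 and 0.006 m and angle between grip_c's own z axis and vertical below 0.15 rad))), for 0.1 s.
3. with one grip put away, a second is on the gauge pin as far as it goes and pressed down with more than 2.5 N ((((x of grip_a in the frame of tier_in between -0.066 and 0.066 m and y of grip_a in the frame of tier_in between -0.066 and 0.066 m and z of grip_a in the frame of tier_in between -0.006 and 0.006 m and angle between grip_a's own z axis and vertical below 0.15 rad) and ((z of grip_b in the frame of gauge_seat below 0.05 m and horizontal distance between grip_b and gauge_seat below 0.006 m and angle between grip_b's own z axis and vertical below 0.12 rad and contact force between grip_b and gauge above 2.5 N) or (z of grip_c in the frame of gauge_seat below 0.003 m and horizontal distance between grip_c and gauge_seat below 0.006 m and angle between grip_c's own z axis and vertical below 0.12 rad and contact force between grip_c and gauge above 2.5 N))) or ((x of grip_b in the frame of tray_in between -0.099 and 0.099 m and y of grip_b in the frame of tray_in between -0.089 and 0.089 m and z of grip_b in the frame of tray_in between -0.006 and 0.006 m and angle between grip_b's own z axis and vertical below 0.15 rad) and ((z of grip_a in the frame of gauge_seat below 0.003 m and horizontal distance between grip_a and gauge_seat below 0.006 m and angle between grip_a's own z axis and vertical below 0.12 rad and contact force between grip_a and gauge above 2.5 N) or (z of grip_c in the frame of gauge_seat below 0.003 m and horizontal distance between grip_c and gauge_seat below 0.006 m and angle between grip_c's own z axis and vertical below 0.12 rad and contact force between grip_c and gauge above 2.5 N))) or ((x of grip_c in the frame of tier_in between -0.066 and 0.066 m and y of grip_c in the frame of tier_in between -0.066 and 0.066 m and z of grip_c in the frame of tier_in between -0.006 and 0.006 m and angle between grip_c's own z axis and vertical below 0.15 rad) and ((z of grip_a in the frame of gauge_seat below 0.003 m and horizontal distance between grip_a and gauge_seat below 0.006 m and angle between grip_a's own z axis and vertical below 0.12 rad and contact force between grip_a and gauge above 2.5 N) or (z of grip_b in the frame of gauge_seat below 0.05 m and horizontal distance between grip_b and gauge_seat below 0.006 m and angle between grip_b's own z axis and vertical below 0.12 rad and contact force between grip_b and gauge above 2.5 N))))), for 0.1 s.
4. two grips stand upright in their right places ((((x of grip_b in the frame of tray_in between -0.099 and 0.099 m and y of grip_b in the frame of tray_in between -0.089 and 0.089 m and z of grip_b in the frame of tray_in between -0.006 and 0.006 m and angle between grip_b's own z axis and vertical below 0.15 rad) and (x of grip_c in the frame of tier_in between -0.066 and 0.066 m and y of grip_c in the frame of tier_in between -0.066 and 0.066 m and z of grip_c in the frame of tier_in between -0.006 and 0.006 m and angle between grip_c's own z axis and vertical below 0.15 rad)) or ((x of grip_a in the frame of tier_in between -0.066 and 0.066 m and y of grip_a in the frame of tier_in between -0.066 and 0.066 m and z of grip_a in the frame of tier_in between -0.006 and 0.006 m and angle between grip_a's own z axis and vertical below 0.15 rad) and (x of grip_c in the frame of tier_in between -0.066 and 0.066 m and y of grip_c in the frame of tier_in between -0.066 and 0.066 m and z of grip_c in the frame of tier_in between -0.006 and 0.006 m and angle between grip_c's own z axis and vertical below 0.15 rad)) or ((x of grip_a in the frame of tier_in between -0.066 and 0.066 m and y of grip_a in the frame of tier_in between -0.066 and 0.066 m and z of grip_a in the frame of tier_in between -0.006 and 0.006 m and angle between grip_a's own z axis and vertical below 0.15 rad) and (x of grip_b in the frame of tray_in between -0.099 and 0.099 m and y of grip_b in the frame of tray_in between -0.089 and 0.089 m and z of grip_b in the frame of tray_in between -0.006 and 0.006 m and angle between grip_b's own z axis and vertical below 0.15 rad)))), for 0.1 s.
5. with two grips put away, the third is on the gauge pin as far as it goes and pressed down with more than 2.5 N ((((x of grip_b in the frame of tray_in between -0.099 and 0.099 m and y of grip_b in the frame of tray_in between -0.089 and 0.089 m and z of grip_b in the frame of tray_in between -0.006 and 0.006 m and angle between grip_b's own z axis and vertical below 0.15 rad) and (x of grip_c in the frame of tier_in between -0.066 and 0.066 m and y of grip_c in the frame of tier_in between -0.066 and 0.066 m and z of grip_c in the frame of tier_in between -0.006 and 0.006 m and angle between grip_c's own z axis and vertical below 0.15 rad) and (z of grip_a in the frame of gauge_seat below 0.003 m and horizontal distance between grip_a and gauge_seat below 0.006 m and angle between grip_a's own z axis and vertical below 0.12 rad and contact force between grip_a and gauge above 2.5 N)) or ((x of grip_a in the frame of tier_in between -0.066 and 0.066 m and y of grip_a in the frame of tier_in between -0.066 and 0.066 m and z of grip_a in the frame of tier_in between -0.006 and 0.006 m and angle between grip_a's own z axis and vertical below 0.15 rad) and (x of grip_c in the frame of tier_in between -0.066 and 0.066 m and y of grip_c in the frame of tier_in between -0.066 and 0.066 m and z of grip_c in the frame of tier_in between -0.006 and 0.006 m and angle between grip_c's own z axis and vertical below 0.15 rad) and (z of grip_b in the frame of gauge_seat below 0.05 m and horizontal distance between grip_b and gauge_seat below 0.006 m and angle between grip_b's own z axis and vertical below 0.12 rad and contact force between grip_b and gauge above 2.5 N)) or ((x of grip_a in the frame of tier_in between -0.066 and 0.066 m and y of grip_a in the frame of tier_in between -0.066 and 0.066 m and z of grip_a in the frame of tier_in between -0.006 and 0.006 m and angle between grip_a's own z axis and vertical below 0.15 rad) and (x of grip_b in the frame of tray_in between -0.099 and 0.099 m and y of grip_b in the frame of tray_in between -0.089 and 0.089 m and z of grip_b in the frame of tray_in between -0.006 and 0.006 m and angle between grip_b's own z axis and vertical below 0.15 rad) and (z of grip_c in the frame of gauge_seat below 0.003 m and horizontal distance between grip_c and gauge_seat below 0.006 m and angle between grip_c's own z axis and vertical below 0.12 rad and contact force between grip_c and gauge above 2.5 N)))), for 0.1 s.
At the end, for the whole second after the job is handed in: every grip that went right down stands upright (within 0.15 rad) on the floor of the tier's open top box, every grip that stopped short stands upright on the floor of the grey tray, all at rest; bottle, jar, opener and carabiner are within 30 mm of where they were and not tipped (x of grip_a in the frame of tier_in between -0.066 and 0.066 m and y of grip_a in the frame of tier_in between -0.066 and 0.066 m and z of grip_a in the frame of tier_in between -0.006 and 0.006 m and angle between each of grip_a, grip_b, grip_c's own z axis and vertical below 0.15 rad and x of grip_b in the frame of tray_in between -0.099 and 0.099 m and y of grip_b in the frame of tray_in between -0.089 and 0.089 m and z of grip_b in the frame of tray_in between -0.006 and 0.006 m and x of grip_c in the frame of tier_in between -0.066 and 0.066 m and y of grip_c in the frame of tier_in between -0.066 and 0.066 m and z of grip_c in the frame of tier_in between -0.006 and 0.006 m and linear speed of each of grip_a, grip_b, grip_c below 0.02 m/s and distance of each of bottle, jar, opener, carabiner from where it was at the start of the episode below 0.03 m and angle between each of bottle, jar, opener, carabiner's own z axis and vertical below 0.2 rad); the robot touches nothing.
It fails at once if the bottle, jar, opener or carabiner is moved more than 30 mm (distance of any of bottle, jar, opener, carabiner from where it was at the start of the episode above 0.03 m).
It fails at once if the bottle or jar is tipped more than 0.35 rad (angle between any of bottle, jar's own z axis and vertical above 0.35 rad).
It also fails if it takes over 72 s, if anything falls off the work surface, if the arm or the gripper's body presses on something with over 40 N, if the wrist force passes 120 N, or if a joint passes its speed limit or range.

## Working session

There is one attempt and no reset: what is moved stays moved. The work goes in short steps, Python scripts to look and compute and a tool call to move; the robot and the scene stay as the last step left them, time stands still between calls to the robot, and variables do not carry over. Pictures are saved under pics/ and viewed, at most 10 in all, crops included, and the job is handed in when it is done.

Besides the shell and the picture viewer there is one more tool, called after ">>>" by a JSON object that holds its "op" and its "data", one argument or row to a line. move_arm: Moves the arm, as the interface text tells. Its arguments: {"type":"object","properties":{"moves":{"type":"array"},"grip_force":{"type":"number"}},"required":["moves"]}

```bash
mkdir -p pics
cat > h.py <<'E'
import numpy as np, cv2
from station import telemetry, vision, ticket, nets, ctrl
def ray(c,u,v):
    K=c["K"];T=c["T"]
    x,y=cv2.undistortPoints(np.array([[[u,v]]],float),K,c.get("dist"))[0,0] if c.get("dist") is not None else ((u-K[0,2])/K[0,0],(v-K[1,2])/K[1,1])
    return T[:3,3],T[:3,:3]@np.array([x,-y,-1.])
def atz(c,u,v,z):
    o,d=ray(c,u,v);return o+d*(z-o[2])/d[2]
def proj(c,P):
    p=np.linalg.inv(c["T"])@np.r_[P,1];K=c["K"]
    return np.array([K[0,0]*p[0]/-p[2]+K[0,2],K[1,1]*-p[1]/-p[2]+K[1,2]])
E
python3 - <<'E'
from h import *
s=telemetry.read_state();print(s)
for n in("scene","side"):
    c=vision.capture(n);cv2.imwrite(f"pics/{n}0.png",c["img"])
    print(n,[k for k in c],c["K"].tolist(),c["T"].round(3).tolist())
    for q in("grip_a","gauge","tier","tray","bottle","jar","opener","carabiner"):
        print(q,[(np.round(d["bbox"]).tolist(),round(d["p"],2)) for d in nets.recognise(n,q)][:4])
c=vision.capture("wrist");print(c["mount"].round(4).tolist(),ctrl.grasp_offset)
E
```

```text
{'time': 0.0, 'joints': array([ 1.08573982e+00,  2.91273041e-01, -1.54147909e-01,  1.12670316e+00,
        1.73868811e-05,  1.43147850e+00]), 'joint_vel': array([-0.0004011 , -0.00023376,  0.00015062,  0.00023639, -0.00104768,
        0.00038901]), 'joint_efforts': array([ 3.47929374e-03, -5.37133777e+01,  3.31375623e+01,  1.56992959e-02,
        6.33487289e-07,  7.06107002e-06]), 'ee_pos': array([0.17770565, 0.49353045, 0.23072802]), 'tool_rot': array([-2.12181401e-04,  1.72009592e-01,  9.85095051e-01, -6.29131552e-04]), 'wrist_force': array([ 0.36957369,  0.63827001, -0.13018944]), 'wrist_torque': array([-0.01374284, -0.07003983,  0.02011995]), 'finger_force': 0.0, 'opening': 0.08528028144412873}
scene ['img', 'K', 'T'] [[525.8798622923321, 0.0, 283.8818027756446], [0.0, 525.8798622923321, 209.9149537147094], [0.0, 0.0, 1.0]] [[-0.674, -0.408, 0.615, 1.205], [0.739, -0.371, 0.563, 0.635], [-0.002, 0.834, 0.551, 0.698], [0.0, 0.0, 0.0, 1.0]]
grip_a [([173.0, 190.0, 199.0, 246.0], 0.96), ([359.0, 277.0, 392.0, 345.0], 0.89), ([157.0, 158.0, 179.0, 207.0], 0.72), ([226.0, 186.0, 262.0
[... 563 characters left out ...]
, 0.141], [-0.688, 0.563, -0.457, -0.395], [0.013, 0.64, 0.768, 0.758], [0.0, 0.0, 0.0, 1.0]]
grip_a [([214.0, 107.0, 236.0, 154.0], 0.98), ([360.0, 197.0, 387.0, 254.0], 0.86), ([396.0, 264.0, 437.0, 320.0], 0.68)]
gauge [([214.0, 230.0, 277.0, 290.0], 0.75)]
tier [([274.0, 291.0, 446.0, 420.0], 0.55)]
tray [([75.0, 143.0, 210.0, 243.0], 0.64)]
bottle [([299.0, 137.0, 331.0, 216.0], 0.9), ([357.0, 199.0, 390.0, 249.0], 0.26)]
jar [([258.0, 147.0, 282.0, 187.0], 0.63)]
opener [([267.0, 277.0, 326.0, 327.0], 0.67)]
carabiner [([189.0, 198.0, 234.0, 227.0], 0.95)]
[[0.0005, 0.9626, 0.2707, 0.0684], [1.0, -0.0005, 0.0002, 0.0011], [0.0003, 0.2707, -0.9626, -0.1432], [0.0, 0.0, 0.0, 1.0]] 0.0187
```

View pics/scene0.png

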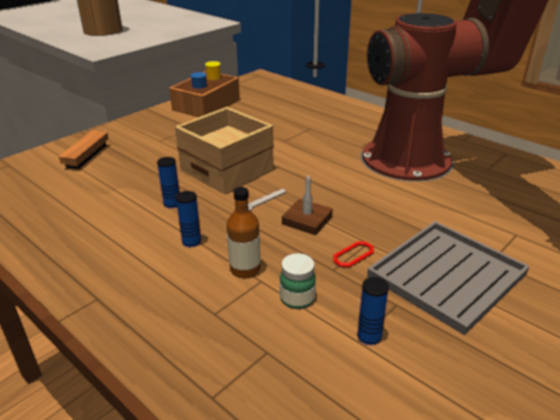

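View pics/side0.png

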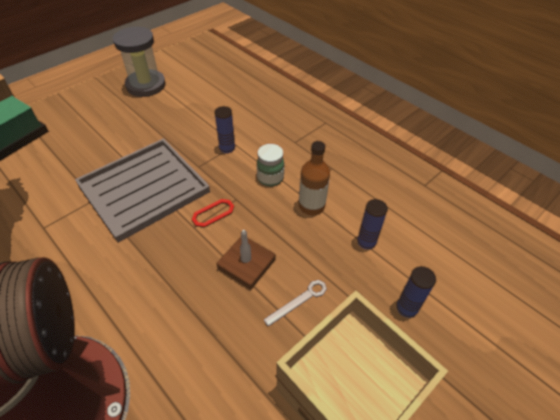

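Scene view: grips at (168,182), (189,219), (372,312); the gauge pin's tip is at (308,178), the tray at (448,273), the tier at (225,148), the jar at (298,280), the bottle at (244,235), the carabiner at (353,254) and the opener at (268,198). The side view agrees, with grips at (225,130), (372,225), (416,293).

```bash
cat > m.py <<'E'
from h import *
from scipy.optimize import least_squares
C={n:vision.capture(n) for n in("scene","side")}
def box(c,xy,r,h,z0=0):
    a=np.linspace(0,2*np.pi,40)
    p=np.array([proj(c,[xy[0]+r*np.cos(t),xy[1]+r*np.sin(t),z]) for t in a for z in(z0,z0+h)])
    return np.r_[p.min(0),p.max(0)]
def fit(b,r,h,z0=0):
    g=atz(C["scene"],(b["scene"][0]+b["scene"][2])/2,(b["scene"][1]+b["scene"][3])/2,z0+h/2)[:2]
    s=least_squares(lambda x:np.concatenate([box(C[n],x,r,h,z0)-b[n] for n in b]),g,loss="soft_l1")
    return s.x.round(4),s.fun.round(1)
def blue(n):
    im=C[n]["img"].astype(int);B,G,R=im[...,0],im[...,1],im[...,2]
    return ((B>R+25)&(B>G+15)).astype(np.uint8)
E
python3 - <<'E'
from m import *
P={"g1":([157,158,179,207],[396,268,434,318]),"g2":([178,193,201,246],[359,200,387,249]),"g3":([359,279,388,344],[214,107,236,154])}
for k,(a,b) in P.items(): print(k,fit({"scene":np.array(a,float),"side":np.array(b,float)},.022,.12))
for n in C:
    k,l,st,ce=cv2.connectedComponentsWithStats(blue(n));print(n,[s.tolist() for s in st if 150<s[4]<5000])
for k,v in {"bottle":([229,188,261,277],[299,142,330,215],.032,.19),"jar":([280,255,317,307],[257,145,286,186],.034,.085)}.items(): print(k,fit({"scene":np.array(v[0],float),"side":np.array(v[1],float)},v[2],v[3]))
a=cv2.resize(C["scene"]["img"][165:240,270:345],(400,400),interpolation=cv2.INTER_CUBIC)
b=cv2.resize(C["side"]["img"][220:295,210:285],(400,400),interpolation=cv2.INTER_CUBIC)
cv2.imwrite("pics/gauge.png",np.hstack([a,b]))
E
```

```text
g1 (array([ 0.5891, -0.3006]), array([-0.5, -2.2,  2.3,  1.4, -0.9, -1.5,  2. ,  0.9]))
g2 (array([ 0.6562, -0.1445]), array([-2.8, -3.2,  0.6,  1.5, -3. , -1. ,  0.4,  1.4]))
g3 (array([0.6231, 0.3037]), array([-3.1, -3.6,  0.3,  1.1, -0.3, -0.8, -0.9,  0.1]))
scene [[191, 72, 15, 16, 198], [159, 165, 41, 81, 1345], [359, 291, 27, 53, 1084]]
side []
bottle (array([0.6367, 0.0127]), array([-2.6, -7.5,  2.1,  1.2, -3.6, -6. ,  1. ,  2.5]))
jar (array([0.6352, 0.1467]), array([-1. , -3.1, -0.8,  3.3, -1.6, -2.5, -1.7,  1.2]))
```

View pics/gauge.png

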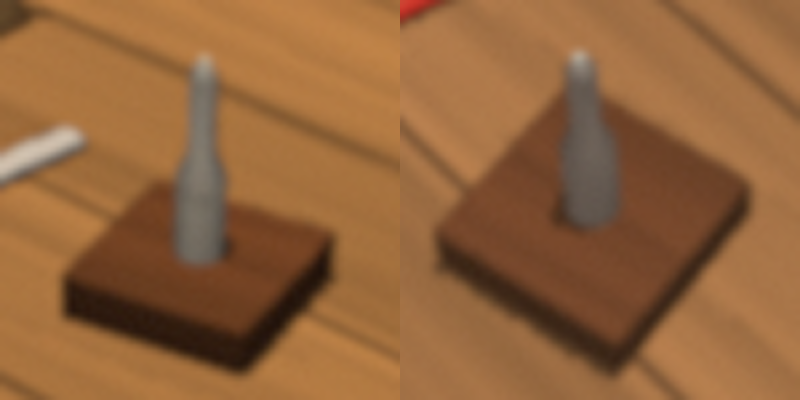

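The crops show the pin's tip at scene (308.1,175.9) and side (243.6,229.9), and the block's top corners are sharp.

Run:
```python
from m import *
S,D=C["scene"],C["side"]
for c,t in((S,(308.1,176.3)),(D,(243.6,230.2))):print("tip",atz(c,*t,.119).round(4))
def avg(A,B):
    o1,d1=ray(S,*A);o2,d2=ray(D,*B);M=np.c_[d1,-d2];k=np.linalg.lstsq(M,o2-o1,rcond=None)[0]
    p,q=o1+d1*k[0],o2+d2*k[1];return ((p+q)/2).round(4),np.linalg.norm(p-q).round(4)
print("tip tri",avg((308.1,176.3),(243.6,230.2)))
for n,c,L in(("S",S,[(282.2,216.6),(315.6,228.4),(332.3,209.4),(299.6,199.1)]),("D",D,[(217.1,264.1),(250.3,284.3),(275.3,255.1)])):
    p=np.array([atz(c,*u,.025)[:2] for u in L]);print(n,p.round(3).tolist(),"ctr",((p[0]+p[2])/2).round(4))
for nm,z,Ls,Ld in(("tray",.022,[(370,270),(464,323),(526,268),(435,227)],[(79,184),(124,233),(208,186),(162,143)]),("tier",.13,[(177,124),(226,150),(273,128),(226,107)],[(279,369),(355,297),(443,373)])):
  for c,L in((S,Ls),(D,Ld)):
    p=np.array([atz(c,*u,z)[:2] for u in L]);print(nm,p.round(3).tolist(),"ctr",((p[0]+p[2])/2).round(4))
# pin axis via x-columns; carabiner/opener
for u in [(333,262),(374,246)]:print("carab",atz(S,*u,.005).round(3))
for u in [(247,207),(286,190)]:print("open",atz(S,*u,.005).round(3))
def seg(n,bb):
    l,t,r,b=bb;im=C[n]["img"];print(n,[im[(t*1+b*2)//3,x].tolist() for x in range(l-3,r+4,2)])
seg("side",(396,268,434,318))
```

```text
tip [ 0.4233 -0.0082  0.119 ]
tip [ 0.426  -0.0071  0.119 ]
tip tri (array([ 0.4252, -0.0073,  0.1201]), np.float64(0.0011))
S [[0.477, -0.037], [0.461, 0.049], [0.377, 0.029], [0.394, -0.057]] ctr [ 0.4268 -0.0041]
D [[0.372, 0.021], [0.391, -0.061], [0.474, -0.044]] ctr [ 0.4233 -0.0117]
tray [[0.495, 0.217], [0.504, 0.422], [0.281, 0.443], [0.276, 0.239]] ctr [0.3883 0.3301]
tray [[0.271, 0.424], [0.275, 0.223], [0.493, 0.21], [0.498, 0.415]] ctr [0.382  0.3172]
tier [[0.458, -0.426], [0.473, -0.221], [0.309, -0.223], [0.295, -0.416]] ctr [ 0.3835 -0.3244]
tier [[0.293, -0.245], [0.467, -0.246], [0.466, -0.415]] ctr [ 0.3797 -0.3302]
carab [0.508 0.135 0.005]
carab [0.405 0.167 0.005]
open [ 0.482 -0.148  0.005]
open [ 0.36  -0.131  0.005]
side [[64, 106, 151], [50, 84, 120], [41, 52, 73], [43, 40, 47], [41, 38, 46], [45, 38, 45], [47, 41, 46], [49, 39, 44], [49, 41, 46], [50, 40, 47], [58, 43, 46], [63, 44, 46], [64, 44, 45], [62, 44, 45], [62, 43, 45], [55, 48, 61], [64, 99, 141], [74, 121, 174], [76, 124, 178], [77, 127, 183], [81, 132, 189], [77, 127, 182], [68, 108, 156]]
```

>>> {"op": "move_arm", "data": {
  "moves": [
    [[1,0,0,0,0,0,10],[1,0,0,0,0,0,10],[1,0,0,0,0,0,10],[1,0,0,0,0,0,10],[1,0,0,0,0,0,10],[1,0,0,0,0,0,10],[1,0,0,0,0,0,10.2],[1,-2,5,0,0,0,0],[1,-2,5,0,0,0,0],[1,-2,5,0,0,0,0],[1,-2,5,0,0,0,0],[1,-2,5,0,0,0,0]]
  ],
  "grip_force": 40
}}

```text
time: 2.65
ee_pos: [0.4295, 0.3931, 0.2314]
tool_rot: [-0.0, 0.707, 0.707, 0.0]
wrist_force: [-0.4, 1.5, 0.3]
opening: 0.0851
finger_force: 0.0
```

>>> {"op": "move_arm", "data": {
  "moves": [
    [[1,-2,5,0,0,0,0],[1,-2,5,0,0,0,0],[1,-2,5,0,0,0,0],[1,-2,4.5,0,0,0,0],[1,-1,0,0,0,0,0],[1,0,0,0,0,0,0],[1,0,0,0,0,0,0]]
  ]
}}

```text
time: 3.52
ee_pos: [0.622, 0.3046, 0.2317]
tool_rot: [-0.0, 0.707, 0.707, 0.0]
wrist_force: [-0.5, 0.3, -0.4]
opening: 0.0852
finger_force: 0.0
```

```bash
cat >> h.py <<'E'
from scipy.spatial.transform import Rotation as Ro
def wrist():
    s=telemetry.read_state();c=vision.capture("wrist")
    w,x,y,z=s["tool_rot"];T=np.eye(4);T[:3,:3]=Ro.from_quat([x,y,z,w]).as_matrix();T[:3,3]=s["ee_pos"]
    c["T"]=T@c["mount"];c["s"]=s;c["R"]=T[:3,:3]
    return c
E
python3 - <<'E'
from h import *
c=wrist();print(c["s"]["ee_pos"],c["s"]["joints"].round(3),c["R"].round(3).tolist(),c["s"]["time"],c.keys())
cv2.imwrite("pics/w1.png",c["img"])
for n,p in(("g3 top",[.623,.304,.12]),("jar",[.635,.147,.085])):print(n,proj(c,p).round(1))
print(nets.recognise("wrist","grip_a")[:2])
E
```

```text
[0.62195463 0.30462603 0.23174916] [0.35  0.63  0.386 1.327 0.    1.92 ] [[-0.001, 1.0, 0.0], [1.0, 0.001, 0.0], [0.0, 0.0, -1.0]] 3.525 dict_keys(['img', 'K', 'mount', 'T', 's', 'R'])
g3 top [283.9 205.2]
jar [294.4 334.3]
[{'bbox': [262.3, 157.0, 313.9, 226.0], 'p': 0.84}]
```

View pics/w1.png

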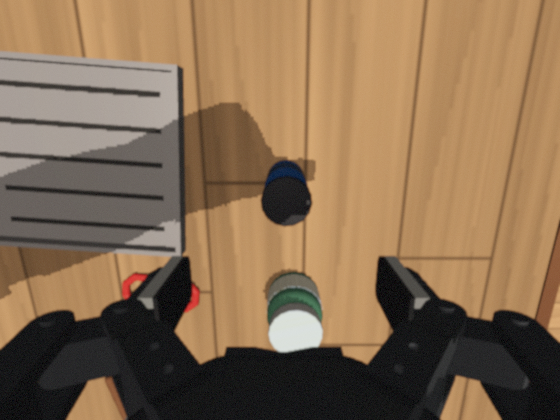

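The wrist view shows the grip's top disc centred at (287,203) against a predicted (284,205), so the grip is about (0.6257, 0.306). The jar (295,334) and tray are clear of the fingers.

>>> {"op": "move_arm", "data": {
  "moves": [
    [[1,0.15,0.37,3,0,0,0],[1,0,0,5,0,0,0],[1,0,0,5,0,0,0],[1,0,0,3.6,0,0,0],[1,0,0,0,0,0,0],[0,0,0,0,0,0,0],[0,0,0,0,0,0,0],[0,0,0,0,0,0,0],[0,0,0,0,0,0,0],[0,0,0,0,0,0,0],[0,0,0,0,0,0,0]]
  ]
}}

```text
time: 5.0
ee_pos: [0.6273, 0.3059, 0.0676]
tool_rot: [0.0, 0.707, 0.707, 0.001]
wrist_force: [-2.3, 0.0, 8.0]
opening: 0.0439
finger_force: 39.5
```

>>> {"op": "move_arm", "data": {
  "moves": [
    [[0,0,0,-4,0,0,0],[0,0,0,-6,0,0,0],[0,0,0,-6,0,0,0],[0,-3,-3,0,0,0,0],[0,-6,-4,0,0,0,0],[0,-6,-4,0,0,0,0],[0,-4,-3,0,0,0,0],[0,0,0,0,0,0,0],[0,0,0,0,0,0,0]]
  ]
}}

```text
time: 6.12
ee_pos: [0.498, 0.1315, 0.2264]
tool_rot: [0.001, 0.707, 0.707, 0.001]
wrist_force: [-0.1, 0.3, -1.0]
opening: 0.0439
finger_force: 41.3
```

```bash
cat > chk.py <<'E'
import sys
from m import *
w=wrist();ee=w["s"]["ee_pos"];print(w["s"]["time"],ee.round(4),w["R"][:,2].round(4))
out=[]
for n in("scene","side"):
    c=C[n]
    for z in(-.065,.055):
        print(n,z,proj(c,ee+[0,0,z]).round(1))
    u,v=proj(c,ee).astype(int)
    u=min(max(u,60),500);v=min(max(v,75),345)
    out.append(cv2.resize(c["img"][v-75:v+75,u-60:u+60],(400,500),interpolation=cv2.INTER_CUBIC));print("crop",u-60,v-75,"x3.333")
cv2.imwrite(sys.argv[1],np.hstack(out));cv2.imwrite(sys.argv[1][:-4]+"w.png",w["img"])
E
python3 chk.py pics/h1.png
```

```text
6.225 [0.4981 0.132  0.2258] [ 1.3e-03  3.0e-04 -1.0e+00]
scene -0.065 [339.1 196.1]
scene 0.055 [342.8 139.6]
crop 281 91 x3.333
side -0.065 [225.4 159.2]
side 0.055 [219.7 111.3]
crop 162 59 x3.333
```

View pics/h1.png

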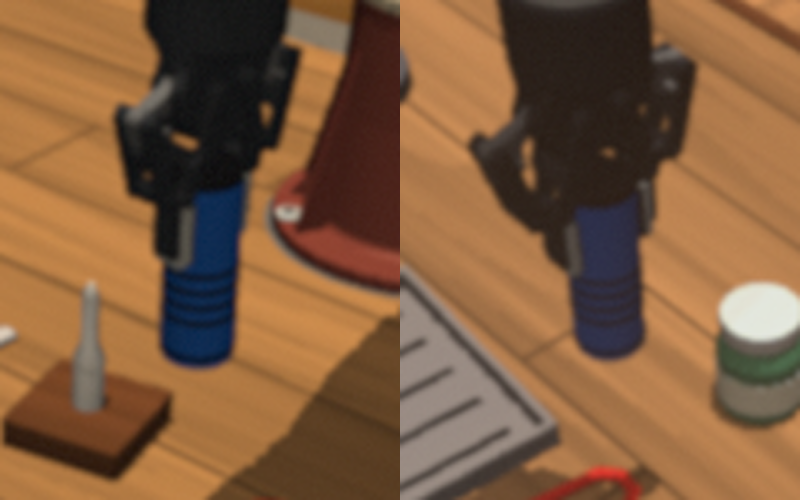

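The scene and side crops show the held grip straight, about 1.5 mm off the TCP prediction. Next: move above the pin and compare directly.

>>> {"op": "move_arm", "data": {
  "moves": [
    [[0,-3,-1.5,0,0,0,0],[0,-5,-2.65,0,0,0,0],[0,-4.08,-2,0,0,0,0],[0,-2,-1,1,0,0,0],[0,0,0,1.6,0,0,0],[0,0,0,0,0,0,0],[0,0,0,0,0,0,0]]
  ]
}}

```text
time: 7.15
ee_pos: [0.4263, -0.0091, 0.1997]
tool_rot: [0.0, 0.707, 0.707, 0.0]
wrist_force: [0.4, 0.2, -1.4]
opening: 0.0441
finger_force: 41.3
```

```bash
python3 chk.py pics/h2.png
```

```text
7.25 [ 0.4263 -0.0091  0.1998] [ 7.e-04 -1.e-04 -1.e+00]
scene -0.065 [307.  170.4]
scene 0.055 [308.3 119.5]
crop 247 68 x3.333
side -0.065 [244.  225.7]
side 0.055 [240.1 181.4]
crop 181 128 x3.333
```

View pics/h2.png

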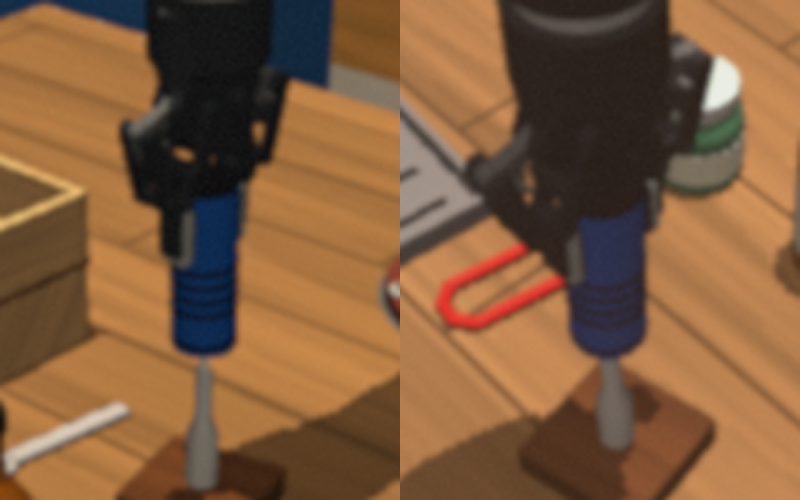

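The grip's mouth and the pin's tip line up in both views: scene columns 204.5 and 204, side columns 608 and 608.6. Lowering.

>>> {"op": "move_arm", "data": {
  "moves": [
    [[0,0,0,1.5,0,0,0],[0,0,0,1.5,0,0,0],[0,0,0,1.5,0,0,0],[0,0,0,1,0,0,0],[0,0,0,0.5,0,0,0],[0,0,0,0,0,0,0]]
  ]
}}

```text
time: 8.05
ee_pos: [0.4257, -0.0094, 0.1393]
tool_rot: [-0.0, 0.707, 0.707, -0.0]
wrist_force: [-0.4, -0.6, -2.7]
opening: 0.044
finger_force: 41.3
```

>>> {"op": "move_arm", "data": {
  "moves": [
    [[0,0,0,0.4,0,0,0],[0,0,0,0.4,0,0,0],[0,0,0,0.4,0,0,0],[0,0,0,0.4,0,0,0],[0,0,0,0,0,0,0]]
  ]
}}

```text
time: 8.68
ee_pos: [0.4259, -0.0093, 0.1231]
tool_rot: [-0.0, 0.707, 0.707, 0.0]
wrist_force: [2.7, 2.1, -3.4]
opening: 0.0437
finger_force: 40.7
```

>>> {"op": "move_arm", "data": {
  "moves": [
    [[0,0,0,0.8,0,0,0],[0,0,0,0.8,0,0,0],[0,0,0,0.8,0,0,0],[0,0,0,0.4,0,0,0],[0,0,0,0.2,0,0,0],[0,0,0,0,0,0,0]]
  ]
}}

```text
time: 9.43
ee_pos: [0.4257, -0.0094, 0.0932]
tool_rot: [-0.0, 0.707, 0.707, 0.0]
wrist_force: [3.7, 2.5, -3.1]
opening: 0.0436
finger_force: 40.7
```

>>> {"op": "move_arm", "data": {
  "moves": [
    [[0,0,0,0.3,0,0,0],[0,0,0,0.3,0,0,0],[0,0,0,0,0,0,0],[0,0,0,0,0,0,0]]
  ]
}}

```text
time: 9.93
ee_pos: [0.4244, -0.0094, 0.0891]
tool_rot: [-0.0, 0.707, 0.707, -0.001]
wrist_force: [-12.3, 3.4, 40.3]
opening: 0.0437
finger_force: 39.2
```

It went right down to the block with 40 N of pressing, so it fits and goes in the tier.

>>> {"op": "move_arm", "data": {
  "moves": [
    [[0,0,0,-2,0,0,0],[0,0,0,-3,0,0,0],[0,0,0,-5,0,0,0],[0,0,0,-5,0,0,0],[0,-3,0,0,0,0,0],[0,-6,-1,0,0,0,0],[0,-6,-1,0,0,0,0],[0,-6,-1,0,0,0,0],[0,-6,-1,0,0,0,0],[0,-5.4,-0.5,0,0,0,0],[0,-3,0,0,0,0,0],[0,0,0,0,0,0,0]]
  ]
}}

```text
time: 11.42
ee_pos: [0.3794, -0.365, 0.2365]
tool_rot: [-0.001, 0.708, 0.706, -0.0]
wrist_force: [0.5, 0.6, -1.6]
opening: 0.0438
finger_force: 41.5
```

```bash
python3 chk.py pics/h3.png
```

```text
11.525 [ 0.3799 -0.3627  0.2368] [-0.0016  0.0014 -1.    ]
scene -0.065 [214.6 106.5]
scene 0.055 [211.   60.5]
crop 152 7 x3.333
side -0.065 [384.5 378. ]
side 0.055 [406.  343.6]
crop 335 270 x3.333
```

View pics/h3.png

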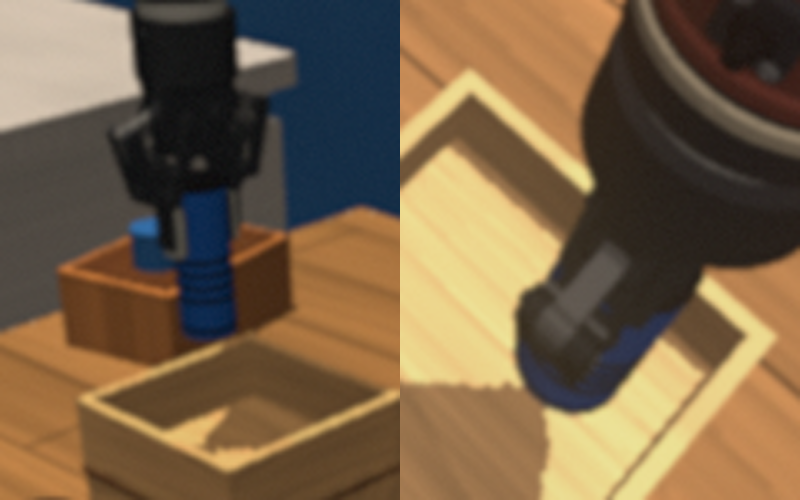

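The scene crop shows the grip hanging above the box; the side crop shows it over the inner floor and inside the walls. Lowering.

>>> {"op": "move_arm", "data": {
  "moves": [
    [[0,0,0,3,0,0,0],[0,0,0,4,0,0,0],[0,0,0,1.4,0,0,0],[0,0,0,0.4,0,0,0],[0,0,0,0.3,0,0,0],[0,0,0,0.2,0,0,0],[0,0,0,0,0,0,0]]
  ]
}}

```text
time: 12.45
ee_pos: [0.3808, -0.3637, 0.1448]
tool_rot: [0.0, 0.707, 0.707, -0.0]
wrist_force: [-0.6, -0.7, -1.4]
opening: 0.0438
finger_force: 41.5
```

>>> {"op": "move_arm", "data": {
  "moves": [
    [[0,0,0,0.15,0,0,0],[0,0,0,0,0,0,0],[0.3,0,0,0,0,0,0],[0.8,0,0,0,0,0,0],[1,0,0,0,0,0,0],[1,0,0,0,0,0,0],[1,0,0,-3,0,0,0],[1,0,0,-5,0,0,0],[1,0,0,-3,0,0,0]]
  ]
}}

```text
time: 13.58
ee_pos: [0.3809, -0.3638, 0.255]
tool_rot: [0.001, 0.707, 0.707, -0.0]
wrist_force: [0.4, -0.4, -0.6]
opening: 0.0853
finger_force: 0.0
```

>>> {"op": "move_arm", "data": {
  "moves": [
    [[1,1,3,0,0,0,0],[1,1.5,5,0,0,0,0],[1,2,6,0,0,0,0],[1,1.3,5,1,0,0,0],[1,0.5,1.8,1.3,0,0,0],[1,0,0,0,0,0,0],[1,0,0,0,0,0,0]]
  ]
}}

```text
time: 14.45
ee_pos: [0.5868, -0.3013, 0.2301]
tool_rot: [-0.0, 0.708, 0.707, -0.0]
wrist_force: [0.4, -0.7, -0.8]
opening: 0.0854
finger_force: 0.0
```

```bash
cat > look.py <<'E'
import sys
from m import *
c=wrist();x,y=map(float,sys.argv[1:3]);ee=c["s"]["ee_pos"];print(c["s"]["time"],ee.round(4))
print("pred top",proj(c,[x,y,.12]).round(1),"base",proj(c,[x,y,0]).round(1))
for d in nets.recognise("wrist","grip_a")[:3]:
    b=np.array(d["bbox"]);print(b.round(),round(d["p"],2),"fit",fit2(c,b) if 0 else least_squares(lambda q:box(c,q,.022,.12)-b,[x,y],loss="soft_l1").x.round(4))
S=C["scene"]["img"][90:210,150:300];w=c["img"]
cv2.imwrite(sys.argv[3],np.hstack([cv2.resize(w,(400,300)),cv2.resize(S,(375,300))]))
E
python3 look.py .589 -.3 pics/w2.png
```

```text
14.55 [ 0.5869 -0.3016  0.2307]
pred top [285.  202.9] base [284.4 177.5]
[330.   0. 411.  54.] 0.71 fit [ 0.6601 -0.1711]
[260. 159. 311. 223.] 0.67 fit [ 0.5895 -0.2973]
[  2. 233. 105. 343.] 0.61 fit [ 0.3408 -0.418 ]
```

View pics/w2.png

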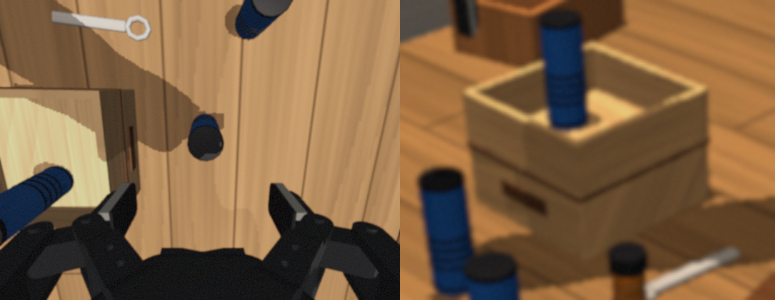

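The wrist view shows the second grip's top at about (287,201), nearly centred between the fingers. The scene crop shows the first grip upright in the tier.

>>> {"op": "move_arm", "data": {
  "moves": [
    [[1,0.3,0.4,3,0,0,0],[1,0,0,5,0,0,0],[1,0,0,5,0,0,0],[1,0,0,3.3,0,0,0],[1,0,0,0,0,0,0],[0,0,0,0,0,0,0],[0,0,0,0,0,0,0],[0,0,0,0,0,0,0],[0,0,0,0,0,0,0],[0,0,0,0,0,0,0],[0,0,0,0,0,0,0]]
  ]
}}

```text
time: 16.02
ee_pos: [0.5926, -0.2985, 0.0689]
tool_rot: [0.001, 0.707, 0.707, -0.0]
wrist_force: [-2.8, 1.0, 7.9]
opening: 0.0437
finger_force: 39.6
```

>>> {"op": "move_arm", "data": {
  "moves": [
    [[0,0,0,-4,0,0,0],[0,0,0,-6,0,0,0],[0,0,0,-6,0,0,0],[0,3,-2,0,0,0,0],[0,5.5,-3.3,0,0,0,0],[0,5.5,-3.3,0,0,0,0],[0,5.5,-3.3,0,0,0,0],[0,5.5,-3.3,0,0,0,0],[0,3,-1,0,0,0,0],[0,0,0,0,0,0,0],[0,0,0,0,0,0,0]]
  ]
}}

```text
time: 17.4
ee_pos: [0.434, -0.0237, 0.2274]
tool_rot: [0.001, 0.707, 0.707, 0.0]
wrist_force: [0.1, -0.1, -2.4]
opening: 0.0441
finger_force: 41.3
```

>>> {"op": "move_arm", "data": {
  "moves": [
    [[0,1.47,-0.8,1,0,0,0],[0,0,0,1.8,0,0,0],[0,0,0,0,0,0,0],[0,0,0,0,0,0,0]]
  ]
}}

```text
time: 17.9
ee_pos: [0.4259, -0.0093, 0.1993]
tool_rot: [0.0, 0.708, 0.707, 0.0]
wrist_force: [-0.5, -0.4, -0.8]
opening: 0.0439
finger_force: 41.3
```

```bash
cat > col.py <<'E'
from m import *
s=telemetry.read_state();ee=s["ee_pos"];print(s["time"],ee.round(4))
for n,t in(("scene",(308.1,176.3)),("side",(243.6,230.2))):
    im=C[n]["img"].astype(int);m=((im[...,0]>im[...,2]+2)&(im[...,2]<75)).astype(np.uint8)
    u,v=proj(C[n],ee+[0,0,-.045]).astype(int)
    for r in range(v-4,v+16,2):
        x=np.flatnonzero(m[r,u-20:u+20]);
        if len(x)>5:print(n,r,u-20+x.min(),u-20+x.max(),(x.min()+x.max())/2+u-20)
    print("tip",t,"mouth pred",proj(C[n],ee+[0,0,-.064]).round(1))
E
python3 col.py
```

```text
18.0 [ 0.426  -0.0091  0.1994]
scene 158 299 316 307.5
scene 160 299 315 307.0
scene 162 299 315 307.0
scene 164 299 315 307.0
scene 166 299 315 307.0
scene 168 299 316 307.5
scene 170 299 315 307.0
scene 172 300 314 307.0
scene 174 303 311 307.0
tip (308.1, 176.3) mouth pred [307.1 170.1]
side 215 233 252 242.5
side 217 233 253 243.0
side 219 234 252 243.0
side 221 234 253 243.5
side 223 234 253 243.5
side 225 234 254 244.0
side 227 234 253 243.5
side 229 234 253 243.5
side 231 236 251 243.5
side 233 238 249 243.5
tip (243.6, 230.2) mouth pred [243.8 225.6]
```

>>> {"op": "move_arm", "data": {
  "moves": [
    [[0,0.07,-0.04,1.5,0,0,0],[0,0,0,1.5,0,0,0],[0,0,0,1.5,0,0,0],[0,0,0,1,0,0,0],[0,0,0,0.5,0,0,0],[0,0,0,0,0,0,0]]
  ]
}}

```text
time: 18.75
ee_pos: [0.425, -0.0079, 0.1389]
tool_rot: [-0.0, 0.707, 0.707, 0.0]
wrist_force: [-0.3, -0.4, -1.2]
opening: 0.0439
finger_force: 41.4
```

>>> {"op": "move_arm", "data": {
  "moves": [
    [[0,0,0,0.4,0,0,0],[0,0,0,0.4,0,0,0],[0,0,0,0.2,0,0,0],[0,0,0,0,0,0,0]]
  ]
}}

```text
time: 19.25
ee_pos: [0.4251, -0.0078, 0.1287]
tool_rot: [-0.0, 0.707, 0.707, 0.0]
wrist_force: [1.2, 1.9, -2.9]
opening: 0.0436
finger_force: 41.0
```

>>> {"op": "move_arm", "data": {
  "moves": [
    [[0,0,0,0.3,0,0,0],[0,0,0,0.3,0,0,0],[0,0,0,0,0,0,0]]
  ]
}}

```text
time: 19.62
ee_pos: [0.425, -0.0078, 0.1226]
tool_rot: [-0.0, 0.707, 0.707, 0.0]
wrist_force: [2.8, 2.2, -2.7]
opening: 0.0437
finger_force: 40.9
```

>>> {"op": "move_arm", "data": {
  "moves": [
    [[0,0,0,0.3,0,0,0],[0,0,0,0.8,0,0,0],[0,0,0,0.8,0,0,0],[0,0,0,0.6,0,0,0],[0,0,0,0.3,0,0,0],[0,0,0,0,0,0,0]]
  ]
}}

```text
time: 20.38
ee_pos: [0.425, -0.0078, 0.0946]
tool_rot: [-0.0, 0.707, 0.707, 0.0]
wrist_force: [4.3, 1.7, -4.2]
opening: 0.0439
finger_force: 40.9
```

>>> {"op": "move_arm", "data": {
  "moves": [
    [[0,0,0,0.25,0,0,0],[0,0,0,0.2,0,0,0],[0,0,0,0,0,0,0],[0,0,0,0,0,0,0]]
  ]
}}

```text
time: 20.88
ee_pos: [0.4243, -0.0079, 0.0924]
tool_rot: [0.0, 0.707, 0.707, -0.0]
wrist_force: [-11.4, 5.0, 43.1]
opening: 0.0439
finger_force: 42.2
```

It also went right down to the block, at 43 N. To the tier, 7 cm from the first.

>>> {"op": "move_arm", "data": {
  "moves": [
    [[0,0,0,-2,0,0,0],[0,0,0,-3,0,0,0],[0,0,0,-5,0,0,0],[0,0,0,-5,0,0,0],[0,-3,0,0,0,0,0],[0,-6,-1,0,0,0,0],[0,-6,-1,0,0,0,0],[0,-6,-1,0,0,0,0],[0,-5,-1,0,0,0,0],[0,-2.5,-0.4,0,0,0,0],[0,0,0,0,0,0,0],[0,0,0,0,0,0,0]]
  ]
}}

```text
time: 22.38
ee_pos: [0.3804, -0.2921, 0.24]
tool_rot: [-0.001, 0.707, 0.707, -0.0]
wrist_force: [0.3, -0.3, -2.1]
opening: 0.0436
finger_force: 42.2
```

>>> {"op": "move_arm", "data": {
  "moves": [
    [[0,0,0,3,0,0,0],[0,0,0,4,0,0,0],[0,0,0,1.2,0,0,0],[0,0,0,0.4,0,0,0],[0,0,0,0,0,0,0],[0,0,0,0,0,0,0]]
  ]
}}

```text
time: 23.12
ee_pos: [0.3814, -0.2934, 0.1553]
tool_rot: [0.001, 0.707, 0.707, -0.0]
wrist_force: [1.3, 0.0, -2.2]
opening: 0.0435
finger_force: 42.2
```

Floor contact is expected at TCP z ≈ 0.1465.

>>> {"op": "move_arm", "data": {
  "moves": [
    [[0,0,0,0.4,0,0,0],[0,0,0,0.4,0,0,0],[0,0,0,0.1,0,0,0],[0,0,0,0,0,0,0]]
  ]
}}

```text
time: 23.62
ee_pos: [0.3809, -0.2933, 0.1465]
tool_rot: [0.001, 0.707, 0.707, -0.0]
wrist_force: [-3.4, 2.6, 17.7]
opening: 0.0438
finger_force: 43.3
```

>>> {"op": "move_arm", "data": {
  "moves": [
    [[0.3,0,0,0,0,0,0],[0.8,0,0,0,0,0,0],[1,0,0,0,0,0,0],[1,0,0,0,0,0,0],[1,0,0,-3,0,0,0],[1,0,0,-5,0,0,0],[1,0,0,-3,0,0,0],[1,2,4,0,0,0,0],[1,2.5,5.5,0,0,0,0],[1,2.5,5.5,0,0,0,0],[1,2.5,5.5,1,0,0,0],[1,2.5,4,1,0,0,0]]
  ]
}}

```text
time: 25.12
ee_pos: [0.6279, -0.1717, 0.2344]
tool_rot: [-0.0, 0.707, 0.707, 0.0]
wrist_force: [-0.1, -0.9, 0.1]
opening: 0.0851
finger_force: 0.0
```

>>> {"op": "move_arm", "data": {
  "moves": [
    [[1,2.9,3,0.5,0,0,0],[1,0,0,0,0,0,0],[1,0,0,0,0,0,0]]
  ]
}}

```text
time: 25.5
ee_pos: [0.6557, -0.144, 0.2299]
tool_rot: [-0.0, 0.707, 0.707, -0.0]
wrist_force: [-1.2, 0.1, 0.1]
opening: 0.0853
finger_force: 0.0
```

```bash
python3 look.py .656 -.1445 pics/w3.png
```

```text
25.6 [ 0.6554 -0.1447  0.2305]
pred top [283.3 204.5] base [283.3 178.7]
[261. 160. 313. 225.] 0.92 fit [ 0.6593 -0.1416]
[  0. 313.  38. 348.] 0.78 fit [ 0.4063 -0.2695]
```

View pics/w3.png

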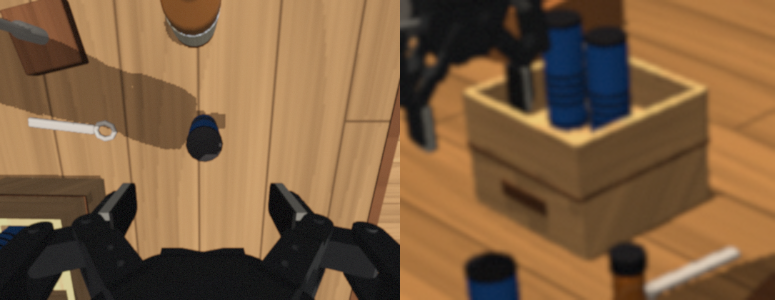

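Both grips stand upright in the tier. The third grip's top is at about (287,202), so I shift by +0.4 cm in x and +0.2 cm in y.

>>> {"op": "move_arm", "data": {
  "moves": [
    [[1,0.2,0.4,3,0,0,0],[1,0,0,5,0,0,0],[1,0,0,5,0,0,0],[1,0,0,3.3,0,0,0],[1,0,0,0,0,0,0],[0,0,0,0,0,0,0],[0,0,0,0,0,0,0],[0,0,0,0,0,0,0],[0,0,0,0,0,0,0],[0,0,0,0,0,0,0],[0,0,0,0,0,0,0]]
  ]
}}

```text
time: 27.08
ee_pos: [0.6606, -0.1424, 0.0694]
tool_rot: [0.001, 0.707, 0.707, 0.0]
wrist_force: [-3.0, 0.1, 8.1]
opening: 0.044
finger_force: 39.3
```

>>> {"op": "move_arm", "data": {
  "moves": [
    [[0,0,0,-4,0,0,0],[0,0,0,-6,0,0,0],[0,0,0,-5.8,0,0,0],[0,1,-3,0,0,0,0],[0,2,-5.5,0,0,0,0],[0,3,-5.5,0,0,0,0],[0,3.5,-5,0,0,0,0],[0,3,-3.5,0,0,0,0],[0,0.9,-1,1,0,0,0],[0,0,0,1.8,0,0,0],[0,0,0,0,0,0,0],[0,0,0,0,0,0,0]]
  ]
}}

```text
time: 28.58
ee_pos: [0.4256, -0.0082, 0.1982]
tool_rot: [0.0, 0.707, 0.707, 0.0]
wrist_force: [-0.3, -0.2, -1.5]
opening: 0.0435
finger_force: 41.2
```

```bash
python3 col.py
```

```text
28.675 [ 0.4257 -0.0082  0.198 ]
scene 159 300 316 308.0
scene 161 300 316 308.0
scene 163 300 316 308.0
scene 165 300 316 308.0
scene 167 300 316 308.0
scene 169 300 316 308.0
scene 171 300 316 308.0
scene 173 301 314 307.5
scene 175 305 310 307.5
tip (308.1, 176.3) mouth pred [307.5 170.7]
side 215 232 251 241.5
side 217 233 251 242.0
side 219 233 252 242.5
side 221 233 252 242.5
side 223 233 252 242.5
side 225 233 253 243.0
side 227 233 253 243.0
side 229 233 252 242.5
side 231 234 251 242.5
side 233 236 248 242.0
tip (243.6, 230.2) mouth pred [243.4 225.8]
```

>>> {"op": "move_arm", "data": {
  "moves": [
    [[0,-0.05,0.05,1.5,0,0,0],[0,0,0,1.5,0,0,0],[0,0,0,1.5,0,0,0],[0,0,0,0.8,0,0,0],[0,0,0,0.3,0,0,0],[0,0,0,0,0,0,0]]
  ]
}}

```text
time: 29.42
ee_pos: [0.426, -0.0085, 0.1416]
tool_rot: [0.0, 0.707, 0.707, 0.0]
wrist_force: [1.3, -0.3, -0.9]
opening: 0.0437
finger_force: 41.1
```

>>> {"op": "move_arm", "data": {
  "moves": [
    [[0,0,0,0.3,0,0,0],[0,0,0,0.2,0,0,0],[0,0,0,0,0,0,0],[0,0,0,0,0,0,0]]
  ]
}}

```text
time: 29.92
ee_pos: [0.4267, -0.0085, 0.1374]
tool_rot: [0.001, 0.707, 0.707, 0.001]
wrist_force: [-0.2, 2.0, 11.2]
opening: 0.0439
finger_force: 40.6
```

>>> {"op": "move_arm", "data": {
  "moves": [
    [[0,0,0,0.15,0,0,0],[0,0,0,0.1,0,0,0],[0,0,0,0,0,0,0],[0,0,0,0,0,0,0]]
  ]
}}

```text
time: 30.42
ee_pos: [0.4272, -0.0087, 0.1367]
tool_rot: [0.002, 0.707, 0.707, 0.001]
wrist_force: [-7.1, 3.0, 40.6]
opening: 0.044
finger_force: 46.3
```

It stopped about 45 mm short under 40 N, so it goes in the tray.

>>> {"op": "move_arm", "data": {
  "moves": [
    [[0,0,0,-2,0,0,0],[0,0,0,-3,0,0,0],[0,0,0,-4,0,0,0],[0,0,0,0,0,0,0],[0,3,0,0,0,0,0],[0,6,-1,0,0,0,0],[0,6,-1,0,0,0,0],[0,6,-1,0,0,0,0],[0,6,-1,0,0,0,0],[0,4.3,0,0,0,0,0],[0,2,0,0,0,0,0],[0,0,0,0,0,0,0]]
  ]
}}

```text
time: 31.92
ee_pos: [0.3852, 0.3248, 0.2228]
tool_rot: [-0.0, 0.707, 0.708, -0.001]
wrist_force: [0.6, -0.4, -1.0]
opening: 0.0436
finger_force: 41.1
```

>>> {"op": "move_arm", "data": {
  "moves": [
    [[0,0,0,4,0,0,0],[0,0,0,5,0,0,0],[0,0,0,4,0,0,0],[0,0,0,1,0,0,0],[0,0,0,0,0,0,0],[0,0,0,0,0,0,0]]
  ]
}}

```text
time: 32.67
ee_pos: [0.3869, 0.3248, 0.0854]
tool_rot: [0.0, 0.707, 0.707, 0.001]
wrist_force: [1.0, -0.3, -1.2]
opening: 0.0436
finger_force: 41.1
```

>>> {"op": "move_arm", "data": {
  "moves": [
    [[0,0,0,0.6,0,0,0],[0,0,0,0.4,0,0,0],[0,0,0,0.15,0,0,0],[0,0,0,0,0,0,0],[0,0,0,0,0,0,0]]
  ]
}}

```text
time: 33.3
ee_pos: [0.3852, 0.3256, 0.0744]
tool_rot: [-0.001, 0.707, 0.707, 0.001]
wrist_force: [-10.3, 0.1, 29.5]
opening: 0.0438
finger_force: 38.0
```

>>> {"op": "move_arm", "data": {
  "moves": [
    [[0,0,0,-0.1,0,0,0],[0.3,0,0,0,0,0,0],[0.8,0,0,0,0,0,0],[1,0,0,0,0,0,0],[1,0,0,0,0,0,0],[1,0,0,-3,0,0,0],[1,0,0,-5,0,0,0],[1,0,0,-6,0,0,0],[1,0,0,-4,0,0,0],[1,0,-4,0,0,0,0],[1,0,0,0,0,0,0],[1,0,0,0,0,0,0]]
  ]
}}

```text
time: 34.8
ee_pos: [0.346, 0.3246, 0.2532]
tool_rot: [0.0, 0.707, 0.707, 0.0]
wrist_force: [0.6, 0.4, -0.5]
opening: 0.0852
finger_force: 0.0
```

Run:
```python
from h import *
c=vision.capture("scene");cv2.imwrite("pics/fin.png",c["img"])
```

```text
(no output)
```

View pics/fin.png

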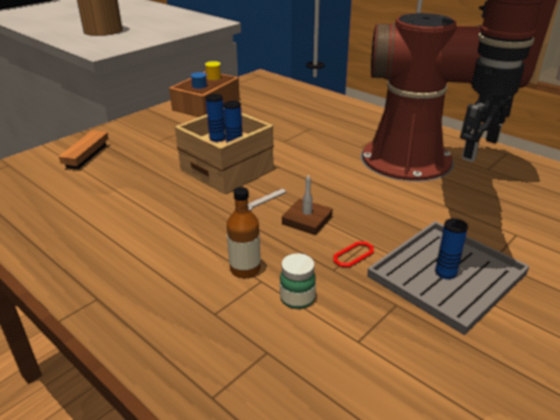

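Two grips stand upright in the tier (216,118 and 233,120) and one in the tray (452,250). The bottle, jar, opener and carabiner are where they were, and the gripper is clear.

```bash
python3 -c "from station import ticket;print(ticket.job_done())"
```

```text
the job is handed in; nothing more can be done
None
```

All three grips were tried and the job is handed in at about 35 s of the 72 s: two went right down to the block and stand in the tier's top box, one stopped about 45 mm short and stands in the grey tray, and the other items look unmoved.

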